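Feel for the empty candlestick and seat the new candle

TASK

Two of the three iron candlesticks still have an old stub left down in the cup, and you cannot count on seeing which. Take the ivory candle from its wooden stand, feel gently with it for the cup that is empty, never pressing hard, and push the candle down there past the stiff ring until it is fully home, then let go and leave it standing upright. Leave the candlesticks, the glass, the decanter and the matchbox where they stand.

Things in the scene. Friction and masses are not known exactly. Their poses are not given: they have to be found in the camera images.
- stick_a: one of three identical loose iron candlesticks, 1.3 kg, 83 mm high: foot 96 mm across, upright cup 38 mm across. Origin: centre of underside, z up. All three cups hold a brass grip ring (hole 19 mm wide, 5 mm thick): it starts raised, its top 13 to 19 mm above the cup's floor, slides down stiffly under about 6 N and stays where pushed; right down, its top is 5 mm above the floor
- cup_a (a point): centre of the mouth of stick_a's cup, at rim height, 83 mm above its underside. Rim 50 mm across outside; bore 29 mm wide (flared to 41 mm in the top 10 mm), floor 60 mm below this point. A candle is fully home when its foot has pushed the ring right down: foot 55 mm below this point
- stick_b: one of three identical loose iron candlesticks, 1.3 kg, 83 mm high: foot 96 mm across, upright cup 38 mm across. Origin: centre of underside, z up. In two of the three cups (any two, changing) a thin dark old stub 16 mm across stands loose on the floor, in the ring's hole: one 13 mm high, one 28 mm. There a candle stops short, 8 or 23 mm above home
- cup_b (a point): centre of the mouth of stick_b's cup, at rim height, 83 mm above its underside. Rim 50 mm across outside; bore 29 mm wide (flared to 41 mm in the top 10 mm), floor 60 mm below this point. A candle is fully home when its foot has pushed the ring right down: foot 55 mm below this point
- stick_c: one of three identical loose iron candlesticks, 1.3 kg, 83 mm high: foot 96 mm across, upright cup 38 mm across. Origin: centre of underside, z up. Same make as stick_a and stick_b, ring inside included
- cup_c (a point): centre of the mouth of stick_c's cup, at rim height, 83 mm above its underside. Rim 50 mm across outside; bore 29 mm wide (flared to 41 mm in the top 10 mm), floor 60 mm below this point. A candle is fully home when its foot has pushed the ring right down: foot 55 mm below this point
- candle_mid (a point): centre, half-way up, of the new ivory candle, a rigid straight round candle 26 mm across and 140 mm long (70 mm above and below this point), about 70 g, z along it to the wick end; its foot edge is bevelled, 3 mm high. It starts upright in the wooden stand. A firm grip of 40 N does not harm it
- candle_foot (a point): centre of the new candle's flat underside, z along the candle to the wick end
- stand: fixed wooden stand for the new candle, a block 100 x 100 x 30 mm with a loose round hole 31 mm wide and 15 mm deep in the middle; origin at the centre of its underside
- tray: fixed dark wooden tray, flat, 200 x 430 mm, 10 mm thick, on which the three candlesticks stand in a rough row (so their rims are 93 mm above the counter); origin at the centre of its underside
- glass: bystander: wine glass, 185 mm high, 76 mm across; origin at the centre of its underside
- decanter: bystander: amber glass decanter, about 190 mm high, 84 mm across; origin at the centre of its underside
- matchbox: bystander: blue box of matches lying flat, 36 x 55 x 16 mm; origin at the centre of its underside

How it is judged:
By the outcome, as a careful person would: the job done as asked, in the order asked, and still so for the second after the job is handed in, with the robot touching nothing.
It also fails if it takes over 64 s, if anything falls off the work surface, if the arm or the gripper's body presses on something with over 40 N, if the wrist force passes 120 N, or if a joint passes its speed limit or range.

ROBOT

A 7-joint arm with a two-finger parallel gripper is mounted at the origin on the work surface. World frame = base frame: x ahead of the robot, y to its left, z up, the work surface at z = 0. Lengths are in m, angles in rad, forces in N, time in s.
With the tool pointing down it reaches from about 0.4 to 0.85 m from the base axis. Payload 10.4 kg.
Tool frame: the origin (TCP) lies at the very end of the fingers, on their centre line; the grasp point (between the pads) lies 19 mm behind it; z points along the fingers, y is the line along which they close (so a half turn about z gives the same grasp; the last joint's range is limited). The gripper opens to 87 mm and grips with 3 to 60 N. Pads are 19 mm wide; open, the fingers measure 117 mm over their backs; the gripper's body (75 mm by 190 mm) begins 51 mm behind the grasp point.
Start: joints at [-1.305, 0.332, -0.065, 1.46, 0.022, 1.35, -0.088], TCP at [0.178, 0.599, 0.223] pointing down, gripper open.
Joint ranges: [-2.6, 2.6], [-0.5, 2.12], [-1.47, 1.34], [0.16, 2.42], [-1.27, 4.41], [0.06, 2.06], [-2.6, 2.6]. Speed limits (rad/s): [2.22, 2.22, 2.79, 2.79, 3.14, 3.14, 3.14].

INTERFACE

Orientations are given as a unit quaternion [x, y, z, w].
In Python, from bench import * gives the robot as it stands.
- The arm moves only by the tool step_arm, never from a script. Its arguments are lists of equal length, an entry for each row: "delta_pos": the shift along the world's x, y, z in units of 25 mm (1.0 is 25 mm), a list of three; "turn": the turn about the world's z in units of 0.12 rad (1.0 is 0.12 rad). In form: {"delta_pos": [[tx, ty, tz], ...], "turn": [turn, ...]}. A call has 1 to 12 rows; each row shifts and turns the commanded pose from where the row before left it; what a row does not reach is not made up. A row lasts 1/10 s, in which the tool goes at most 50 mm and 8.59 degrees, less where a joint would pass 70% of its speed; a pose out of reach is approached as far as the arm can. A call with a number of a shift or a turn outside -1 to 1 is refused whole. A call with a gripper value outside its range is refused whole. "grip" is the closure, from 0 (fully open) to 1 (shut), set as the call begins (left out, the last holds). The fingers move at their own pace and stop on an object; "newtons" is the grip in N (left out, the last holds). Time passes only in rows, so rows that do not move let the fingers close. It gives the time, the measured TCP pose, the force, the opening and the grip force at its end, in the units of the state.
- read_state(): the state, without advancing time (a new reading comes with each control period).
- camera(name): name is "side" or "top" or "wrist"; returns a dict with "image" (420x560x3 uint8, red, green, blue), "z_map" (420x560 float32, m along the optical axis (not along the pixel's ray), 0 where there is no reading), "mtx" (3x3 intrinsics, pixels), "view" (4x4, takes a point from world to camera coordinates). Camera axes: x right, y up, looking along -z (the intrinsics and any distortion apply to the point x, -y, -z); pixel columns grow to the right and rows downward; lengths in m; the calibration is good to about 2 mm. A picture is of the moment at which its call begins.
- close_job(): hands the job in; it is judged then, once.
The state is a dict: "time": time; "joint_positions": joint angles; "joint_vel": joint speeds; "joint_torque": joint torques, N m; "ee_pos": TCP position; "eef_rot": TCP orientation; "ft_force": force on the tool from outside, world axes, zero at the start; "torque": the same for the moment, N m; "width": finger opening in m; "grip_force": force on a finger pad.
Only numpy, scipy, OpenCV 4.12 (cv2) and the standard library are available. Lean on these libraries where they do the work, as an engineer would, in place of code of your own. Each camera call takes 0.05 s, during which the arm holds its last target. There are 200 camera calls.

## Working session

There is one attempt and no reset: what is moved stays moved. The work goes in short steps, Python scripts to look and compute and a tool call to move; the robot and the scene stay as the last step left them, time stands still between calls to the robot, and variables do not carry over. Pictures are saved under pics/ and viewed, at most 10 in all, crops included, and the job is handed in when it is done.

Besides the shell and the picture viewer there is one more tool, called after "Request:" as name(argument=value, ...), one argument or row to a line, values as JSON. step_arm: Moves the arm, as the interface text tells. Shifts and turns lie within -1 to 1; 1 stands for 25 mm of shift or 0.12 rad of turn. Its arguments: {"type":"object","properties":{"delta_pos":{"type":"array"},"turn":{"type":"array"},"grip":{"type":"number"},"newtons":{"type":"number"}},"required":["delta_pos","turn"]}

```bash
mkdir -p pics; cat > h.py <<'E'
from bench import *
import numpy as np, cv2
def pts(c):
    z=c["z_map"]; K=c["mtx"]; V=np.linalg.inv(c["view"])
    v,u=np.mgrid[:420,:560]
    x=(u-K[0,2])/K[0,0]*z; y=(v-K[1,2])/K[1,1]*z
    P=np.stack([x,-y,-z,np.ones_like(z)],-1)@V.T
    P[z==0]=np.nan
    return P[...,:3]
def save(c,n): cv2.imwrite("pics/"+n,c["image"][...,::-1])
E
python3 - <<'E'
from h import *
for n in("top","side"):
    c=camera(n); save(c,n+"0.png"); np.savez(n+"0.npz",**c); print(n,c["mtx"],np.linalg.inv(c["view"]).round(3))
print(read_state())
E
```

```text
top [[418.80785311   0.         274.55597575]
 [  0.         418.80785311 209.18930326]
 [  0.           0.           1.        ]] [[ 0.011  0.994 -0.105  0.465]
 [-1.     0.009 -0.021 -0.007]
 [-0.019  0.105  0.994  1.086]
 [ 0.     0.     0.     1.   ]]
side [[447.42809116   0.         283.952541  ]
 [  0.         447.42809116 204.63417921]
 [  0.           0.           1.        ]] [[-0.877  0.263 -0.402  0.249]
 [-0.48  -0.46   0.747  0.619]
 [ 0.011  0.848  0.53   0.522]
 [ 0.     0.     0.     1.   ]]
{'time': 0.1, 'joint_positions': array([-1.30458045,  0.33278426, -0.06471186,  1.46086099,  0.02158556,
        1.34988582, -0.08852001]), 'joint_vel': array([ 7.97627395e-04, -2.64769835e-03,  4.37815897e-05, -3.82385800e-03,
       -9.62587269e-04, -1.67302182e-04,  3.06126207e-04]), 'joint_torque': array([ 7.88359903e-04, -6.24540281e+01,  2.42955139e-02, -3.90721214e+01,
       -6.13718131e-02,  3.66895390e-02,  5.62217383e-05]), 'ee_pos': array([0.17790439, 0.59878627, 0.22184702]), 'eef_rot': array([ 1.43902903e-01,  9.89591617e-01, -6.17837350e-04, -7.04182078e-05]), 'ft_force': array([ 0.62250979,  0.42245278, -0.7502127 ]), 'torque': array([-0.00835042, -0.05798439,  0.02407422]), 'grip_force': 0.0, 'width': 0.0873918167834372}
```

View pics/top0.png

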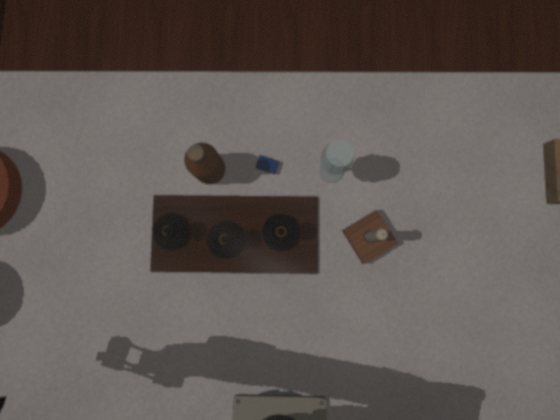

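View pics/side0.png

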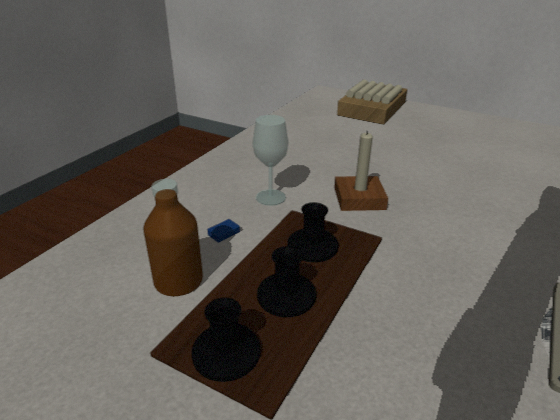

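The top view shows the tray with cups near (170,231), (226,239) and (281,232), and the candle at (380,235). The side view confirms this; the glass and decanter stand ahead (far x) of the row.

```bash
python3 - <<'E'
from h import *
from scipy.ndimage import label
for n in("top","side"):
    c=np.load(n+"0.npz"); P=pts(c); x,y,z=P[...,0],P[...,1],P[...,2]
    print(n,"counter z",np.nanmedian(z[(abs(x-.3)<.05)&(abs(y)<.1)]))
    m=(z>.086)&(z<.100)&(x>.3)&(x<.56)&(y>-.12)&(y<.33)
    L,k=label(m)
    for i in range(1,k+1):
        q=P[L==i]
        if len(q)>15:
            (a,b),r=cv2.minEnclosingCircle(q[:,:2].astype(np.float32)); print("rim",len(q),a,b,r,np.median(q[:,2]))
    for nm,lo,hi in(("cand",.10,.2),("candtop",.145,.2),):
        q=P[(z>lo)&(z<hi)&(y<-.2)&(y>-.35)&(x>.3)&(x<.5)]
        print(nm,len(q),np.median(q,0),q.min(0),q.max(0))
    q=P[(z>.10)&(z<.25)&(x>.5)&(x<.75)&(y>-.3)&(y<.35)]
    print("tall", q[q[:,1]>.05].min(0),q[q[:,1]>.05].max(0), q[q[:,1]<.05].min(0), q[q[:,1]<.05].max(0))
    q=P[(z>.024)&(z<.036)&(y<-.15)&(y>-.35)&(x>.3)&(x<.55)]
    print("stand",cv2.minAreaRect(q[:,:2].astype(np.float32)),np.median(q[:,2]))
E
```

```text
top counter z -4.933637535486923e-05
rim 175 0.5184923410415649 0.2821280360221863 0.024628154933452606 0.09142145505813914
rim 177 0.5195944309234619 -0.00012297877401579171 0.02431550621986389 0.09174475840432694
rim 173 0.49941524863243103 0.14065909385681152 0.02427687682211399 0.09164830732406104
cand 16 [ 0.49903113 -0.22159004  0.14555518] [ 0.49732307 -0.2305271   0.10292682] [ 0.49978546 -0.21772669  0.15523587]
candtop 8 [ 0.49939427 -0.2240634   0.15291959] [ 0.49732307 -0.2305271   0.14828945] [ 0.49952279 -0.2181981   0.15523587]
tall [0.64236411 0.14655178 0.10001912] [0.72376389 0.22902673 0.19473365] [ 0.50014876 -0.23755483  0.10108784] [ 0.71465249 -0.09222182  0.19021694]
stand ((0.5100032091140747, -0.2253003567457199), (0.09998654574155807, 0.10071603208780289), 31.623523712158203) 0.030187608092176577
side counter z 0.0006447056786458294
rim 257 0.5195347666740417 0.00044417905155569315 0.025956347584724426 0.09196220534080074
rim 353 0.5003032684326172 0.14224308729171753 0.02485702931880951 0.0921077950967733
rim 512 0.5197780728340149 0.2833231985569 0.025015974417328835 0.09248818306701098
cand 27 [ 0.49958666 -0.22212593  0.12566761] [ 0.4978456  -0.22697764  0.10134428] [ 0.49994807 -0.21649822  0.15250519]
candtop 3 [ 0.49987836 -0.22377188  0.14975086] [ 0.49984725 -0.22431049  0.14733078] [ 0.49994807 -0.21649822  0.15250519]
tall [0.64287173 0.15946972 0.1000047 ] [0.71975743 0.23327586 0.19286358] [ 0.50002041 -0.23444184  0.10004349] [ 0.71609951 -0.08714288  0.18744615]
stand ((0.5113422274589539, -0.2225065380334854), (0.10080322623252869, 0.10547560453414917), 31.94732666015625) 0.03063858391437413
```

Request:
step_arm(
  delta_pos=[
    [0.74,-1,0],
    [0.74,-1,0],
    [0.74,-1,0],
    [0.74,-1,0],
    [0.74,-1,0],
    [0.74,-1,0],
    [0.74,-1,0],
    [0.74,-1,0],
    [0.74,-1,0],
    [0.74,-1,0],
    [0.74,-1,0],
    [0.74,-1,0],
  ],
  turn=[0.2,0.2,0.2,0.2,0.2,0.2,0.2,0.2,0.2,0.2,0.2,0.2],
)

```text
time: 1.3
ee_pos: [0.4004, 0.2979, 0.2223]
eef_rot: [-0.0, 1.0, -0.0, -0.0]
ft_force: [0.2, 0.4, -0.5]
width: 0.0869
grip_force: 0.0
```

Request:
step_arm(
  delta_pos=[
    [0.2,-1,0],
    [0.2,-1,0],
    [0.2,-1,0],
    [0.2,-1,0],
    [0.2,-1,0],
    [0.2,-1,0],
    [0.2,-1,0],
    [0.2,-1,0],
    [0.2,-1,0],
    [0.2,-1,0],
    [0.2,-1,0],
    [0.2,-1,0],
  ],
  turn=[0,0,0,0,0,0,0,0,0,0,0,0],
)

```text
time: 2.5
ee_pos: [0.4599, -0.0019, 0.2224]
eef_rot: [0.0, 1.0, 0.0, -0.0]
ft_force: [0.9, -0.6, 0.3]
width: 0.087
grip_force: 0.0
```

Request:
step_arm(
  delta_pos=[
    [0.2,-1,0],
    [0.2,-1,0],
    [0.2,-1,0],
    [0.2,-1,0],
    [0.2,-1,0],
    [0.2,-1,0],
    [0.2,-1,0],
    [0.2,-1,0],
    [0.2,-1,0],
    [0,0,0],
    [0,0,0],
    [0,0,0],
  ],
  turn=[0,0,0,0,0,0,0,0,0,0,0,0],
)

```text
time: 3.7
ee_pos: [0.505, -0.2247, 0.2223]
eef_rot: [-0.0, 1.0, 0.0, -0.0]
ft_force: [0.8, 1.4, -0.4]
width: 0.087
grip_force: 0.0
```

```bash
python3 - <<'E'
from h import *
c=camera("wrist"); save(c,"w1.png"); np.savez("w1.npz",**c); print(np.linalg.inv(c["view"]).round(3))
P=pts(c)
q=P[(P[...,2]>.06)&(P[...,2]<.17)&(abs(P[...,0]-.51)<.04)&(abs(P[...,1]+.224)<.04)]
print(len(q))
for lo in np.arange(.06,.16,.02):
    s=q[(q[:,2]>lo)&(q[:,2]<lo+.02)]
    if len(s): print(lo,len(s),s.min(0),s.max(0))
print(read_state())
E
```

```text
[[-0.001 -0.959 -0.285  0.427]
 [ 1.    -0.001 -0.002 -0.225]
 [ 0.002 -0.285  0.959  0.386]
 [ 0.     0.     0.     1.   ]]
1291
0.06 86 [ 0.4979014  -0.23521337  0.06011769] [ 0.50825563 -0.21063944  0.0799533 ]
0.08 107 [ 0.49796106 -0.23575548  0.08076641] [ 0.50903942 -0.21031639  0.09993478]
0.1 125 [ 0.49778461 -0.23591055  0.1001379 ] [ 0.50912207 -0.21052353  0.11999544]
0.12000000000000001 158 [ 0.49759745 -0.23593696  0.120071  ] [ 0.50890719 -0.2104943   0.1397956 ]
0.14 804 [ 0.49780785 -0.23606552  0.14018131] [ 0.52313302 -0.21047255  0.15910433]
{'time': 3.75, 'joint_positions': array([-0.30120086,  0.19597372,  0.73161197,  1.68851171, -0.13574618,
        1.30926915,  2.02767174]), 'joint_vel': array([-0.00197919, -0.0012142 ,  0.00028383, -0.00149356,  0.00048545,
        0.00055068,  0.0050366 ]), 'joint_torque': array([ 4.75235637e-01, -3.98394406e+01,  5.83424225e+00, -3.82445884e+01,
        1.08524824e-01,  5.11299376e-02, -1.11856087e-02]), 'ee_pos': array([ 0.5050565 , -0.22462784,  0.22243306]), 'eef_rot': array([-3.45911665e-04,  9.99999854e-01,  4.02015078e-04, -1.07644019e-04]), 'ft_force': array([-0.54071368,  0.32881854,  0.57325336]), 'torque': array([0.03553559, 0.02485504, 0.02147985]), 'grip_force': 0.0, 'width': 0.08709701634013395}
```

View pics/w1.png

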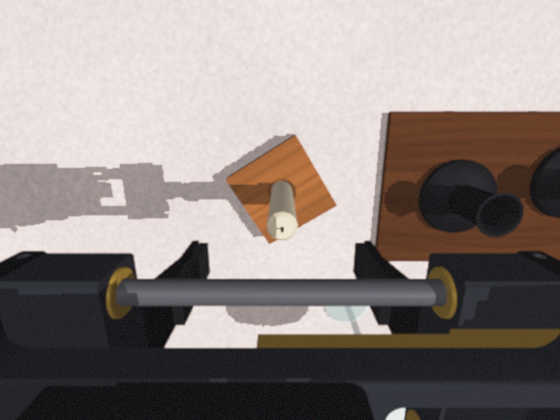

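The candle stands upright, its top at about (283,225) in the picture, which puts it at (0.5105, -0.2232).

Request:
step_arm(
  delta_pos=[
    [0.22,0.06,0],
    [0,0,0],
    [0,0,-0.84],
    [0,0,-0.84],
    [0,0,-0.84],
    [0,0,-0.84],
    [0,0,-0.84],
    [0,0,-0.84],
    [0,0,0],
  ],
  turn=[0,0,0,0,0,0,0,0,0],
)

```text
time: 4.65
ee_pos: [0.509, -0.2233, 0.0942]
eef_rot: [0.0, 1.0, 0.0, -0.002]
ft_force: [-1.1, 0.5, 0.5]
width: 0.0873
grip_force: 0.0
```

Request:
step_arm(
  delta_pos=[
    [0,0,0],
    [0,0,0],
    [0,0,0],
    [0,0,0],
    [0,0,0],
    [0,0,0],
    [0,0,0],
    [0,0,0],
  ],
  turn=[0,0,0,0,0,0,0,0],
  grip=1,
  newtons=35,
)

```text
time: 5.45
ee_pos: [0.5105, -0.2244, 0.0966]
eef_rot: [0.0, 1.0, 0.0, -0.0]
ft_force: [0.7, 0.4, -0.2]
width: 0.031
grip_force: 0.0
```

Request:
step_arm(
  delta_pos=[
    [0,0,0],
    [0,0,0],
    [0,0,0],
    [0,0,0],
  ],
  turn=[0,0,0,0],
)

```text
time: 5.85
ee_pos: [0.5105, -0.2243, 0.0966]
eef_rot: [0.0, 1.0, 0.0, -0.0]
ft_force: [-1.1, 0.7, 0.1]
width: 0.0253
grip_force: 35.0
```

Request:
step_arm(
  delta_pos=[
    [0,0,0.3],
    [0,0,0.7],
    [0,0,1],
    [0,0,1],
    [0,0,1],
    [0,0,0.4],
    [0,0,0],
    [0,0,0],
  ],
  turn=[0,0,0,0,0,0,0,0],
)

```text
time: 6.65
ee_pos: [0.5101, -0.2241, 0.2056]
eef_rot: [0.0, 1.0, 0.0, -0.0]
ft_force: [-0.3, 0.6, -1.1]
width: 0.0255
grip_force: 35.0
```

```bash
cat >> h.py <<'E'
def candle(P,x0,y0,r=.04,lo=.08,hi=.29):
    """per-height extents of candle-coloured points"""
    return P[(P[...,2]>lo)&(P[...,2]<hi)&(abs(P[...,0]-x0)<r)&(abs(P[...,1]-y0)<r)]
E
python3 - <<'E'
from h import *
s=read_state(); e=s["ee_pos"]; print(e,s["ft_force"],s["torque"],s["width"],s["grip_force"])
for n in("wrist","side"):
    c=camera(n); save(c,n+"2.png"); P=pts(c); hsv=cv2.cvtColor(c["image"],cv2.COLOR_RGB2HSV)
    q=candle(P,e[0],e[1],.03,.05)
    print(n)
    for lo in np.arange(.06,.30,.015):
        t=q[(q[:,2]>lo)&(q[:,2]<lo+.015)]
        if len(t): print(round(lo,3),len(t),t.min(0).round(4),t.max(0).round(4))
E
```

```text
[ 0.51012921 -0.22408669  0.20564802] [-0.33432853  0.60019297 -1.12868579] [ 0.00575511 -0.0329528  -0.02524493] 0.025482309156381996 34.999780679354444
wrist
0.12 58 [ 0.4974 -0.2356  0.1279] [ 0.5076 -0.2109  0.135 ]
0.135 156 [ 0.4973 -0.2358  0.135 ] [ 0.5092 -0.2103  0.1499]
0.15 183 [ 0.4972 -0.236   0.15  ] [ 0.5086 -0.2106  0.165 ]
0.165 224 [ 0.497  -0.2361  0.165 ] [ 0.5092 -0.2105  0.18  ]
0.18 289 [ 0.4972 -0.2362  0.18  ] [ 0.5088 -0.2106  0.1949]
0.195 443 [ 0.4971 -0.2448  0.195 ] [ 0.5089 -0.2019  0.21  ]
0.21 881 [ 0.497  -0.2451  0.21  ] [ 0.5083 -0.2019  0.225 ]
0.225 1205 [ 0.4969 -0.2471  0.225 ] [ 0.5093 -0.1995  0.24  ]
0.24 1024 [ 0.4969 -0.2478  0.24  ] [ 0.5208 -0.1991  0.2549]
0.255 2115 [ 0.5017 -0.2412  0.255 ] [ 0.5218 -0.206   0.27  ]
0.27 472 [ 0.4805 -0.2417  0.27  ] [ 0.5126 -0.2057  0.285 ]
0.285 131 [ 0.4874 -0.2413  0.285 ] [ 0.5002 -0.206   0.29  ]
side
0.12 52 [ 0.4987 -0.2283  0.1242] [ 0.5228 -0.2095  0.135 ]
0.135 82 [ 0.4981 -0.2231  0.1353] [ 0.524  -0.2082  0.1498]
0.15 85 [ 0.498  -0.2254  0.1502] [ 0.5233 -0.208   0.1648]
0.165 91 [ 0.4977 -0.229   0.1652] [ 0.5243 -0.2084  0.18  ]
0.18 90 [ 0.4978 -0.2281  0.1805] [ 0.5234 -0.2083  0.1948]
0.195 83 [ 0.4984 -0.2419  0.1951] [ 0.524  -0.1994  0.21  ]
0.21 125 [ 0.498  -0.2443  0.2101] [ 0.5223 -0.1986  0.2248]
0.225 123 [ 0.4979 -0.2466  0.2252] [ 0.5224 -0.1963  0.24  ]
0.24 129 [ 0.4983 -0.2511  0.24  ] [ 0.5214 -0.1943  0.2549]
0.255 18 [ 0.5    -0.2467  0.2553] [ 0.5212 -0.1949  0.2601]
0.27 3 [ 0.481  -0.2419  0.2803] [ 0.4817 -0.2391  0.2844]
```

View pics/side2.png

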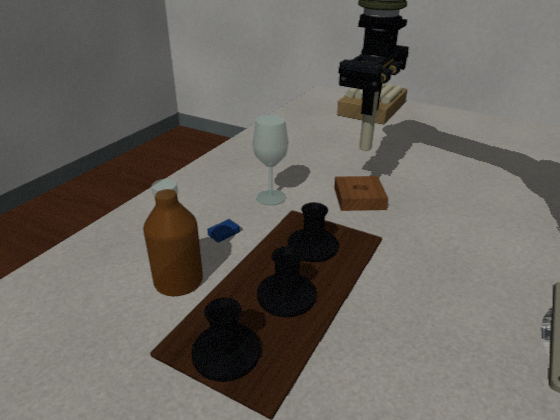

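The candle hangs upright in the gripper, its foot near (367,150) in the picture, about 82 mm below the TCP. Next I move beside the first cup and look from close by.

Request:
step_arm(
  delta_pos=[
    [0.04,0.82,0],
    [0.04,0.82,0],
    [0.04,0.82,0],
    [0.04,0.82,0],
    [0.04,0.82,0],
    [0.04,0.82,0],
    [0.04,0.82,0],
    [0.04,0.82,0],
    [0,0,0],
    [0,0,0],
    [0,0,0],
  ],
  turn=[0,0,0,0,0,0,0,0,0,0,0],
)

```text
time: 7.85
ee_pos: [0.5182, -0.0614, 0.2062]
eef_rot: [0.001, 1.0, -0.0, -0.0]
ft_force: [0.7, 0.0, -0.5]
width: 0.0254
grip_force: 35.0
```

```bash
cat >> h.py <<'E'
def look(x0,y0,tag):
    c=camera("wrist"); save(c,tag+".png"); P=pts(c); s=read_state(); print(s["ee_pos"],s["ft_force"])
    near=(abs(P[...,0]-x0)<.045)&(abs(P[...,1]-y0)<.045)
    m=near&(P[...,2]>.0895)&(P[...,2]<.098); q=P[m]
    (a,b),r=cv2.minEnclosingCircle(q[:,:2].astype(np.float32)); print("rim",len(q),a,b,r,np.median(q[:,2]))
    i=near&(np.hypot(P[...,0]-a,P[...,1]-b)<.0145)&(P[...,2]<.085)
    z=P[...,2][i]; print("inside",len(z),np.histogram(z,np.arange(.02,.09,.005)))
    e=s["ee_pos"]; q=candle(P,e[0],e[1],.03,e[2]-.085,e[2]-.02); print("candle y",q[:,1].min(),q[:,1].max(),"xmin",np.percentile(q[:,0],1),"zmin",q[:,2].min())
E
python3 -c "
from h import *
look(.5195,.0002,'w3')"
```

```text
[ 0.5182174  -0.06147412  0.20627514] [-0.67016283 -0.88175051 -0.84142462]
rim 905 0.5199682712554932 0.0019146912964060903 0.02450200356543064 0.09358026930270541
inside 436 (array([  0,   0, 108,  25,   0,  66,  90,  18,  21,  23,  28,  28,  29]), array([0.02 , 0.025, 0.03 , 0.035, 0.04 , 0.045, 0.05 , 0.055, 0.06 ,
       0.065, 0.07 , 0.075, 0.08 , 0.085]))
candle y -0.07347193706923544 -0.04770925072282546 xmin 0.5054465846166462 zmin 0.1280097718715396
```

View pics/w3.png

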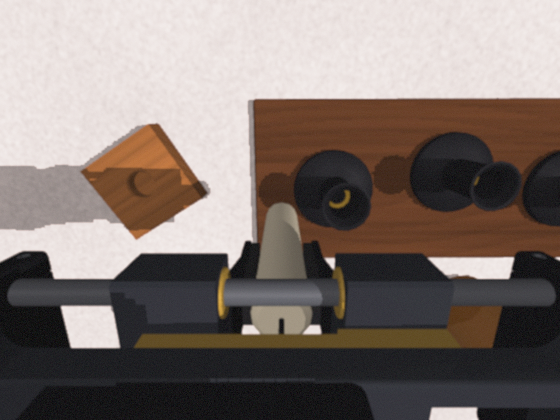

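The picture shows the cup at (345,203), with the brass ring visible and no stub seen. The depth reaches the floor, but I'll confirm that by feel. Moving over it.

Request:
step_arm(
  delta_pos=[
    [0.06,0.8,0],
    [0,0.9,0],
    [0,0.8,0],
    [0,0,0],
    [0,0,0],
    [0,0,0],
    [0,0,-0.4],
    [0,0,-0.4],
    [0,0,-0.4],
    [0,0,0],
    [0,0,0],
  ],
  turn=[0,0,0,0,0,0,0,0,0,0,0],
)

```text
time: 9.0
ee_pos: [0.5198, 0.002, 0.1762]
eef_rot: [0.001, 1.0, -0.0, -0.0]
ft_force: [0.1, 0.6, -1.0]
width: 0.0257
grip_force: 35.0
```

```bash
python3 - <<'E'
from h import *
look(.5197,.001,'w4')
c=camera("side"); P=pts(c); q=P[(abs(P[...,0]-.5197)<.05)&(abs(P[...,1]-.001)<.05)&(P[...,2]>.088)&(P[...,2]<.12)]
r=q[q[:,2]<.096]; k=q[q[:,2]>.099]
print("rim",r.min(0),r.max(0),"candle",k.min(0),k.max(0),len(r),len(k))
cv2.imwrite("pics/s4.png",cv2.resize(c["image"][120:300,220:420,::-1],(800,720))[:600])
E
```

```text
[0.52004402 0.00203251 0.17660682] [ 0.04016864  0.1341926  -0.37081176]
rim 777 0.519990861415863 0.002136366907507181 0.024401970207691193 0.09358416795202679
inside 197 (array([ 0,  0, 96, 17,  1, 26, 29,  4,  7,  3,  1,  7,  6]), array([0.02 , 0.025, 0.03 , 0.035, 0.04 , 0.045, 0.05 , 0.055, 0.06 ,
       0.065, 0.07 , 0.075, 0.08 , 0.085]))
candle y -0.02200332796620714 0.025974831476255622 xmin 0.4969160025633457 zmin 0.09162381899432859
rim [ 0.49657397 -0.0205307   0.08807054] [0.54446716 0.02608792 0.09590281] candle [ 0.50770554 -0.00471797  0.09901674] [0.53086353 0.01696778 0.11988126] 144 149
```

View pics/s4.png

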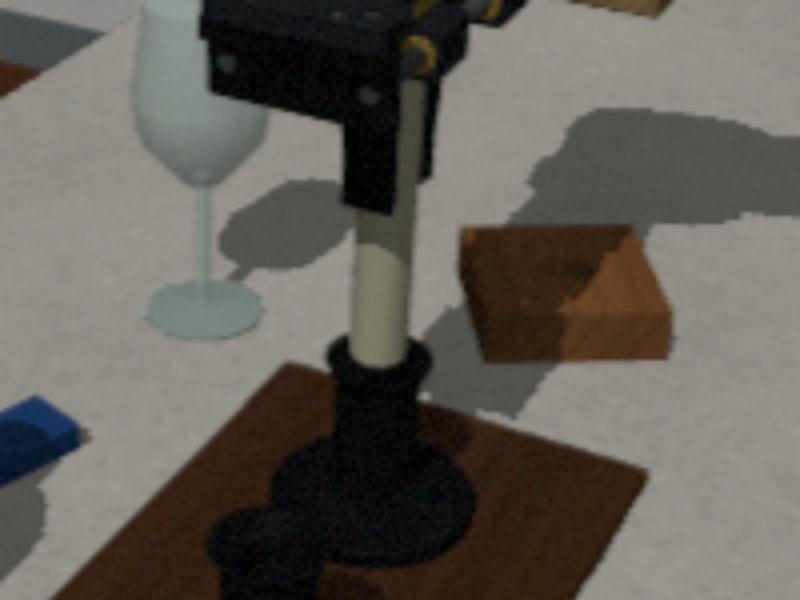

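The candle foot sits centred over the cup mouth (377,355 in the crop). I'll lower it into the flare in small steps and watch the force.

Request:
step_arm(
  delta_pos=[
    [0,-0.02,-0.15],
    [0,0,-0.15],
    [0,0,-0.1],
    [0,0,-0.1],
    [0,0,-0.1],
    [0,0,0],
    [0,0,0],
  ],
  turn=[0,0,0,0,0,0,0],
)

```text
time: 9.8
ee_pos: [0.52, 0.0016, 0.1616]
eef_rot: [0.0, 1.0, 0.0, -0.0]
ft_force: [0.3, -0.3, -1.3]
width: 0.025
grip_force: 35.0
```

Request:
step_arm(
  delta_pos=[
    [0,0,-0.1],
    [0,0,-0.1],
    [0,0,-0.1],
    [0,0,-0.1],
    [0,0,0],
    [0,0,0],
  ],
  turn=[0,0,0,0,0,0],
)

```text
time: 10.4
ee_pos: [0.52, 0.0016, 0.1515]
eef_rot: [0.0, 1.0, 0.0, -0.0]
ft_force: [0.5, 0.2, -0.8]
width: 0.0254
grip_force: 35.0
```

Request:
step_arm(
  delta_pos=[
    [0,0,-0.1],
    [0,0,-0.1],
    [0,0,-0.1],
    [0,0,-0.1],
    [0,0,-0.1],
    [0,0,-0.1],
    [0,0,0],
    [0,0,0],
  ],
  turn=[0,0,0,0,0,0,0,0],
)

```text
time: 11.2
ee_pos: [0.52, 0.0016, 0.1366]
eef_rot: [0.0, 1.0, 0.0, -0.0]
ft_force: [-0.1, -0.6, -0.8]
width: 0.0255
grip_force: 35.0
```

Request:
step_arm(
  delta_pos=[
    [0,0,-0.08],
    [0,0,0],
    [0,0,0],
  ],
  turn=[0,0,0],
)

```text
time: 11.5
ee_pos: [0.52, 0.0016, 0.1346]
eef_rot: [0.0, 1.0, 0.0, -0.0]
ft_force: [-0.5, 0.5, -0.4]
width: 0.0255
grip_force: 35.0
```

Request:
step_arm(
  delta_pos=[
    [0,0,-0.08],
    [0,0,0],
    [0,0,0],
  ],
  turn=[0,0,0],
)

```text
time: 11.8
ee_pos: [0.52, 0.0016, 0.1325]
eef_rot: [0.0, 1.0, 0.0, -0.0]
ft_force: [-0.0, -1.2, -0.8]
width: 0.0253
grip_force: 35.0
```

Request:
step_arm(
  delta_pos=[
    [0,0,-0.08],
    [0,0,0],
    [0,0,0],
  ],
  turn=[0,0,0],
)

```text
time: 12.1
ee_pos: [0.52, 0.0017, 0.1305]
eef_rot: [0.0, 1.0, 0.0, -0.0]
ft_force: [-0.2, 0.2, -1.1]
width: 0.025
grip_force: 35.0
```

Request:
step_arm(
  delta_pos=[
    [0,0,-0.06],
    [0,0,0],
    [0,0,0],
  ],
  turn=[0,0,0],
)

```text
time: 12.4
ee_pos: [0.5201, 0.0016, 0.1292]
eef_rot: [0.0, 1.0, 0.0, 0.0]
ft_force: [-0.9, -0.2, 3.1]
width: 0.0249
grip_force: 35.0
```

Request:
step_arm(
  delta_pos=[
    [0,0,-0.06],
    [0,0,0],
    [0,0,0],
  ],
  turn=[0,0,0],
)

```text
time: 12.7
ee_pos: [0.52, 0.0017, 0.1276]
eef_rot: [0.0, 1.0, 0.0, 0.0]
ft_force: [-0.1, 0.1, 3.5]
width: 0.0251
grip_force: 35.0
```

Request:
step_arm(
  delta_pos=[
    [0,0,-0.06],
    [0,0,0],
    [0,0,0],
  ],
  turn=[0,0,0],
)

```text
time: 13.0
ee_pos: [0.52, 0.0017, 0.126]
eef_rot: [0.0, 1.0, 0.0, -0.0]
ft_force: [-0.2, 0.1, 2.6]
width: 0.0253
grip_force: 35.0
```

The ring is sliding and the foot is already below the height of the short stub, so this cup is empty. Continuing gently.

Request:
step_arm(
  delta_pos=[
    [0,0,-0.06],
    [0,0,0],
    [0,0,0],
  ],
  turn=[0,0,0],
)

```text
time: 13.3
ee_pos: [0.52, 0.0016, 0.1245]
eef_rot: [0.0, 1.0, 0.0, -0.0]
ft_force: [0.4, -0.3, 2.0]
width: 0.0253
grip_force: 35.0
```

Request:
step_arm(
  delta_pos=[
    [0,0,-0.06],
    [0,0,0],
    [0,0,0],
  ],
  turn=[0,0,0],
)

```text
time: 13.6
ee_pos: [0.5199, 0.0016, 0.1229]
eef_rot: [0.0, 1.0, -0.0, -0.0]
ft_force: [-0.5, -0.1, 2.3]
width: 0.0253
grip_force: 35.0
```

Request:
step_arm(
  delta_pos=[
    [0,0,-0.06],
    [0,0,0],
    [0,0,0],
  ],
  turn=[0,0,0],
)

```text
time: 13.9
ee_pos: [0.52, 0.0016, 0.1215]
eef_rot: [0.0, 1.0, 0.0, -0.0]
ft_force: [0.9, 0.7, 1.9]
width: 0.025
grip_force: 35.0
```

Request:
step_arm(
  delta_pos=[
    [0,0,-0.04],
    [0,0,0],
    [0,0,0],
  ],
  turn=[0,0,0],
)

```text
time: 14.2
ee_pos: [0.52, 0.0016, 0.1205]
eef_rot: [0.0, 1.0, 0.0, -0.0]
ft_force: [-1.0, -0.4, 1.6]
width: 0.0254
grip_force: 35.0
```

Home is expected near TCP 0.1195. I'll go on until the force climbs.

Request:
step_arm(
  delta_pos=[
    [0,0,-0.04],
    [0,0,0],
    [0,0,0],
  ],
  turn=[0,0,0],
)

```text
time: 14.5
ee_pos: [0.52, 0.0016, 0.1195]
eef_rot: [0.0, 1.0, 0.0, -0.0]
ft_force: [-0.4, -0.3, 3.4]
width: 0.0254
grip_force: 35.0
```

Request:
step_arm(
  delta_pos=[
    [0,0,-0.03],
    [0,0,0],
    [0,0,0],
  ],
  turn=[0,0,0],
)

```text
time: 14.8
ee_pos: [0.5202, 0.0016, 0.1194]
eef_rot: [0.0, 1.0, 0.0, 0.0]
ft_force: [-2.1, -0.8, 9.9]
width: 0.0253
grip_force: 35.0
```

Request:
step_arm(
  delta_pos=[
    [0,0,-0.03],
    [0,0,0],
    [0,0,0],
  ],
  turn=[0,0,0],
)

```text
time: 15.1
ee_pos: [0.5205, 0.0016, 0.1192]
eef_rot: [0.0, 1.0, 0.0, 0.0]
ft_force: [-3.7, -1.5, 16.4]
width: 0.0252
grip_force: 35.0
```

The force climbs at foot height 0.038, so the candle is home. I'll relax the push, let go, and back straight up.

Request:
step_arm(
  delta_pos=[
    [0,0,0.03],
    [0,0,0.03],
    [0,0,0],
    [0,0,0],
  ],
  turn=[0,0,0,0],
)

```text
time: 15.5
ee_pos: [0.5199, 0.0017, 0.1195]
eef_rot: [0.0, 1.0, 0.0, -0.0]
ft_force: [-1.0, -0.5, 3.2]
width: 0.0254
grip_force: 35.0
```

Request:
step_arm(
  delta_pos=[
    [0,0,0],
    [0,0,0],
    [0,0,0],
    [0,0,0],
    [0,0,0],
    [0,0,0],
    [0,0,0],
    [0,0,0],
    [0,0,0],
    [0,0,0],
  ],
  turn=[0,0,0,0,0,0,0,0,0,0],
  grip=0,
)

```text
time: 16.5
ee_pos: [0.52, 0.0017, 0.1196]
eef_rot: [0.0, 1.0, 0.0, -0.0]
ft_force: [0.9, 0.4, 0.9]
width: 0.0861
grip_force: 0.0
```

Request:
step_arm(
  delta_pos=[
    [0,0,0.4],
    [0,0,0.8],
    [0,0,0.8],
    [0,0,0.8],
    [0,0,0.8],
    [0,0,0.8],
    [-0.8,0,0.3],
    [-0.8,0,0],
    [-0.8,0,0],
    [0,0,0],
    [0,0,0],
  ],
  turn=[0,0,0,0,0,0,0,0,0,0,0],
)

```text
time: 17.6
ee_pos: [0.4603, 0.0017, 0.2379]
eef_rot: [0.0, 1.0, 0.0, 0.001]
ft_force: [-0.0, 0.3, 0.7]
width: 0.0867
grip_force: 0.0
```

```bash
python3 - <<'E'
from h import *
c=camera("side"); P=pts(c); save(c,"s5.png")
q=candle(P,.52,.0015,.03,.1,.2)
for lo in np.arange(.1,.19,.015):
    t=q[(q[:,2]>lo)&(q[:,2]<lo+.015)]
    if len(t): print(round(lo,3),len(t),t.min(0).round(4),t.max(0).round(4))
for (a,b) in((.52,.0002),(.5,.1415),(.519,.283)):
    q=P[(abs(P[...,0]-a)<.05)&(abs(P[...,1]-b)<.05)&(P[...,2]>.086)&(P[...,2]<.1)]; (u,v),r=cv2.minEnclosingCircle(q[:,:2].astype(np.float32)); print(u,v,r)
E
```

```text
0.1 106 [ 0.5078 -0.0037  0.1001] [0.5342 0.0169 0.1147]
0.115 107 [ 0.5078 -0.0042  0.115 ] [0.5293 0.0161 0.1298]
0.13 114 [ 0.5079 -0.0022  0.13  ] [0.5303 0.0167 0.1447]
0.145 119 [ 0.5073 -0.0039  0.1452] [0.5328 0.0167 0.16  ]
0.16 116 [ 0.5073 -0.0021  0.1601] [0.5294 0.0166 0.1748]
0.175 103 [ 0.508 -0.008  0.175] [0.5317 0.0157 0.1872]
0.5197981595993042 0.002107173204421997 0.02475941739976406
0.5004483461380005 0.14199815690517426 0.0251870509237051
0.5190436244010925 0.28397971391677856 0.024759268388152122
```

View pics/s5.png

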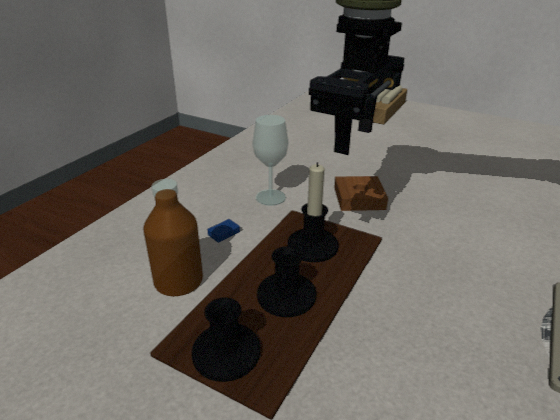

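The candle stands upright at (316,190), everything else is in place, and the gripper is clear. One quick height check against the initial image, then I hand in.

```bash
python3 - <<'E'
from h import *
def top(c,x,y):
    P=pts(c); q=candle(P,x,y,.012,.1,.2); z=np.sort(q[:,2]); return z[-30:].round(4)
print(top(np.load("side0.npz"),.5105,-.2235)); print(top(camera("side"),.52,.0017))
print(top(np.load("top0.npz"),.5105,-.2235)); print(top(camera("wrist"),.52,.0017))
E
```

```text
[0.1552 0.1553 0.1553 0.1554 0.1554 0.1554 0.1555 0.1556 0.1556 0.1558
 0.1558 0.1558 0.1559 0.1559 0.1559 0.156  0.1561 0.1562 0.1562 0.1562
 0.1562 0.1563 0.1563 0.1564 0.1566 0.1567 0.1571 0.1583 0.1599 0.1632]
[0.1788 0.1789 0.1789 0.1789 0.1789 0.1789 0.1789 0.1789 0.1789 0.179
 0.179  0.179  0.1791 0.1792 0.1792 0.1792 0.1792 0.1793 0.1793 0.1795
 0.1796 0.1797 0.1797 0.1804 0.1819 0.1841 0.1853 0.1858 0.1871 0.1881]
[0.1558 0.1559 0.156  0.156  0.156  0.156  0.1561 0.1562 0.1562 0.1562
 0.1563 0.1564 0.1564 0.1564 0.1567 0.1568 0.1569 0.157  0.157  0.1572
 0.1574 0.1575 0.1579 0.1579 0.1582 0.1585 0.1585 0.1586 0.1616 0.1648]
[0.1764 0.1765 0.1765 0.1765 0.1766 0.1766 0.1768 0.177  0.1771 0.1771
 0.1771 0.1771 0.1772 0.1773 0.1773 0.1773 0.1773 0.1774 0.1774 0.1775
 0.1775 0.1776 0.1776 0.1776 0.1777 0.1778 0.1779 0.178  0.1783 0.1784]
```

The top rose by 23 mm, as it should when the foot goes from 15 to 38 mm, so the candle is home.

```bash
python3 -c "
from bench import *
print(close_job())"
```

```text
the job is handed in; nothing more can be done
None
```

The candle is fully home and standing upright in the empty cup, the candlestick nearest the wooden stand; the gripper has let go, and the job was handed in after about 18 s with nothing else visibly moved.

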